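Nest the empty parts tubs

TASK

Put the empty parts tubs away: squeeze the two orange tabs together to unclip the dust cover from the blue tub and lay the cover right way up in the shallow grey tray. Then lower the grey and the yellow tub into the blue one, in either order, so that all three nest in one straight stack where the blue tub stands: let each just sit home under its own weight, without dropping it in or pressing it tight. Leave the other things on the table where they are.

Things in the scene. Friction and masses are not known exactly. Their poses are not given: they have to be found in the camera images.
- tub_blue: Blue tapered plastic tub, loose, 0.12 kg, open side up on the table, closed by the cover at the start. 140 mm long (x), 60 mm wide (y), 80 mm tall. Upright collar 4.5 mm thick, 66 to 80 mm above the underside: grip across its 60 mm width at mid-length. Below it the walls step in 3.5 mm and taper at 8 degrees to a 114 x 34 mm foot. Origin: centre of the underside, z up.
- tub_blue_rim (a point): Centre of the blue tub's mouth, 80 mm above its underside. A like tub lowered in, long side along long side (either way round), sits home when its origin is 25 mm above the origin of the tub below; 11 mm stay free between the collars. The walls do not give: pressed down once home it only jams (30 N on the stack is too much). Let go a few mm high, it slides home by itself.
- tub_grey: Same mould as tub_blue: 140 mm long (x) by 60 mm wide (y) at its collar, 80 mm tall, open at the top; origin at the centre of its underside, z up, ends alike (a half turn about z makes no difference). Grey, empty, loose, stands open side up.
- tub_yellow: Same mould as tub_blue: 140 mm long (x) by 60 mm wide (y) at its collar, 80 mm tall, open at the top; origin at the centre of its underside, z up, ends alike (a half turn about z makes no difference). Yellow, empty, loose, stands open side up.
- cover: White clip-on dust cover, 0.1 kg. Plate 149 (x) x 60 (y) x 4 mm; origin: centre of the plate's underside, which lies on the tub's top edge; z up. End skirts reach 22 mm below the origin; it stands on them when laid down. Amid each long side an orange lever tab hooks under the collar. Squeeze both pads together (along y, about 5 N), then lift straight off; unsqueezed it takes the tub along.
- tab_left (a joint): Lever tab on the cover's +y side, rad: 0 clipped (spring-returned), 0.30 squeezed fully in; the tooth is clear of the collar from about 0.22.
- tab_right (a joint): Lever tab on the cover's -y side, as tab_left.
- tab_left_pad (a point): Middle of the outer face of the orange finger pad on the +y side. Pads: 30 mm wide (x), 14 to 40 mm above the plate's underside. Free, they lean outwards, outer faces 53 mm apart at mid-height, 61 mm at the top; squeezed home they stand upright, 41 mm apart. Keep the fingertips 14 mm or more above the plate's underside, clear of the tab's web.
- tab_right_pad (a point): The same on the -y finger pad.
- table: White work table under everything, fixed; its top is the work surface.
- tray: Shallow grey open tray, fixed, 220 mm (x) by 140 mm (y) outside, walls 4 mm thick and 26 mm high, inner floor 4 mm above the table. Origin at the centre of its underside, x along its length.
- toner_magenta: Bystander: black toner cartridge lying on its foot, 224 mm long (x), 55 mm high, magenta end cap; origin at the centre of its underside.
- toner_yellow: Bystander: the same with a yellow end cap.
- small_carton: Bystander: cardboard carton 100 x 70 x 65 mm; origin at the centre of its underside.
- tape_roll: Bystander: roll of brown packing tape lying flat, 96 mm across, 48 mm high; origin at the centre of its underside.
- scanner: Bystander: hand scanner lying down, 130 x 66 x 42 mm; origin at its underside.
- tape_stand: Bystander: black desk tape dispenser, 170 x 62 x 87 mm; origin at the centre of its underside.

How it is judged:
By the outcome, as a careful person would: the job done as asked, in the order asked, and still so for the second after the job is handed in, with the robot touching nothing.
It also fails if it takes over 72 s, if anything falls off the work surface, if the arm or the gripper's body presses on something with over 40 N, if the wrist force passes 120 N, or if a joint passes its speed limit or range.

ROBOT

A 6-joint arm with a two-finger parallel gripper is mounted at the origin on the work surface. World frame = base frame: x ahead of the robot, y to its left, z up, the work surface at z = 0. Lengths are in m, angles in rad, forces in N, time in s.
With the tool pointing down it reaches from about 0.35 to 0.975 m from the base axis. Payload 4.9 kg.
Tool frame: the origin (TCP) lies midway between the tips of the shut fingers; the grasp point (between the pads) lies ctrl.tcp_to_grasp behind it (ctrl.tcp_to_grasp is the distance from the TCP to the grasp point, in m); z points along the fingers, y is the direction in which the jaws open and shut (so a half turn about z gives the same grasp; the last joint's range is limited). The gripper opens to 85 mm and grips with 20 to 120 N. Pads are 22 mm wide; open, the fingers measure 114 mm over their backs; the gripper's body (76 mm by 85 mm) begins 54 mm behind the grasp point. The pads swing forward as they close: fully open they stand 13 mm farther back than shut.
Start: joints at [1.112, 0.053, 1.613, -0, 1.476, -0.119], TCP at [0.208, 0.589, 0.231] pointing down, gripper open.
Joint ranges: [-3.01, 3.01], [-1.01, 2.22], [0.06, 2.58], [-1.02, 4.17], [0.09, 2.62], [-3.14, 3.14]. Speed limits (rad/s): [2.57, 2.57, 3.14, 3.14, 3.14, 3.14].

INTERFACE

Orientations are given as a rotation vector (axis times angle).
In Python, from station import ctrl, get_image, calibration, finish_job, models gives the robot as it stands.
- The arm moves only by the shell command python3 -m creep 'ROWS' [FORCE]. ROWS is JSON, a list of rows, each a list of 7 numbers: the opening, from 0 (shut) to 1 (fully open), then the shift along the tool's x, y, z in m, then the turn, a rotation vector about the tool's x, y, z in degrees. A call has 1 to 20 rows; each row shifts and turns the commanded pose from where the row before left it, along the tool's axes as they then stand; what a row does not reach is not made up. A row lasts 1/10 s, in which the tool goes at most 50 mm and 8.59 degrees, less where a joint would pass 70% of its speed; a pose out of reach is approached as far as the arm can. A call with a gripper value outside its range is refused whole. The fingers move at their own pace and stop on an object; FORCE is the grip in N (left out, the last holds). Time passes only in rows, so rows that do not move let the fingers close. It gives the time, the measured TCP pose, the force and the opening at its end, in the units of the state.
- ctrl.get_obs(): the state, without advancing time (a new reading comes with each control period).
- get_image(name): name is "scene" or "side" or "wrist"; returns the picture (480x640x3 uint8, red, green, blue); there is no depth.
- calibration(name): a dict with "mtx" (3x3 intrinsics, pixels), "R" (3x3) and "t" (3): a world point X has camera coordinates R X + t. Camera axes: x right, y down, z forward; pixel columns grow to the right and rows downward; lengths in m; the calibration is good to about 2 mm. The wrist camera is an equidistant fisheye: a pixel r from the principal point sees the ray r / f radians off the axis. A picture is of the moment at which its call begins: read the wrist's pose just before it. calibration takes no time and is no camera call; for the wrist camera it gives the pose at the moment of the call.
- finish_job(): hands the job in, once; it reports no verdict.
Trained networks look in the newest picture that a camera, given by its name, has taken for a name from the list of things; names that differ only in an ending like _2 or _b are one class to them, and where a whole thing is asked for, a point or a joint stands for the part that bears it (a point fixed in the world has none). Each returns a list of dicts, best first, with "conf" (0 to 1); they miss things now and then, are a little off and sometimes report something else, mostly with a low value. They report only what shows in the picture. A call takes as long as a camera call.
- models.search_frame(camera, name): "extent" ([left, top, right, bottom] in pixels, round what is visible of it).
The state is a dict: "t": time; "q": joint angles; "dq": joint speeds; "effort": joint torques, N m; "tool_pos": TCP position; "tool_rot": TCP orientation; "contact_force": force on the tool from outside, world axes, zero at the start; "wrist_torque": the same for the moment, N m; "opening": finger opening in m.
Only numpy, scipy, OpenCV 4.12 (cv2) and the standard library are available. Lean on these libraries where they do the work, as an engineer would, in place of code of your own. Each camera call takes 0.05 s, during which the arm holds its last target. There are 200 camera calls.

## Working session

There is one attempt and no reset: what is moved stays moved. The work goes in short steps, Python scripts to look and compute and a shell command to move; the robot and the scene stay as the last step left them, time stands still between calls to the robot, and variables do not carry over. Pictures are saved under pics/ and viewed, about 8 in all and at most 12, crops included, and the job is handed in when it is done.

```bash
mkdir -p pics; ls; python3 - <<'E'
from station import ctrl,get_image,calibration,models
import cv2,numpy as np
print(ctrl.get_obs(), ctrl.tcp_to_grasp)
for c in ["scene","side"]:
    im=get_image(c); cv2.imwrite(f"pics/{c}0.png",im[:,:,::-1])
    k=calibration(c); print(c,k['mtx'].tolist(),(-k['R'].T@k['t']).round(3),k['R'].round(3).tolist())
    for n in ["tub_blue","tub_grey","tub_yellow","cover","tray","tab_left_pad"]:
        print(n,[(np.round(d['extent']).astype(int).tolist(),round(d['conf'],2)) for d in models.search_frame(c,n)[:3]])
E
```

```text
pics
{'t': 0.0, 'q': array([ 1.11201197e+00,  5.33724991e-02,  1.61434389e+00,  1.04903073e-05,
        1.47595962e+00, -1.19002435e-01]), 'dq': array([ 0.0014809 , -0.00116725, -0.00103157, -0.00033767, -0.00037834,
       -0.00067406]), 'effort': array([ 2.06565608e-03, -3.93680763e+01, -3.70181572e+01, -1.03229474e-04,
        6.96208430e-03, -1.53163404e-05]), 'tool_pos': array([0.20801683, 0.58869603, 0.23002351]), 'tool_rot': array([-0.53106366, -3.09576714,  0.00313164]), 'contact_force': array([ 0.26843521, -0.08730449, -0.35353687]), 'wrist_torque': array([-9.77383001e-06, -2.64290412e-02,  2.58946381e-02]), 'opening': 0.08527819146465672} 0.0187
scene [[505.67056703574775, 0.0, 322.9549409729854], [0.0, 505.67056703574775, 253.8947458848037], [0.0, 0.0, 1.0]] [ 1.183 -0.321  1.301] [[0.357, 0.934, 0.009], [0.807, -0.303, -0.506], [-0.47, 0.188, -0.862]]
tub_blue [([326, 279, 330, 296], 0.59)]
tub_grey [([352, 310, 438, 350], 0.7), ([203, 249, 248, 306], 0.69)]
tub_yellow [([359, 202, 383, 254], 0.83)]
cover [([299, 268, 340, 320], 0.63)]
tray [([412, 185, 494, 261], 0.86)]
tab_left_pad [([322, 279, 334, 294], 0.42), ([262, 344, 347, 373], 0.21)]
side [[459.5630557062392, 0.0, 322.8630760508646], [0.0, 459.5630557062392, 240.23302145306488], [0.0, 0.0, 1.0]] [-0.046 -0.885  0.918] [[0.845, -0.535, 0.012], [-0.326, -0.532, -0.782], [0.425, 0.656, -0.624]]
tub_blue [([352, 247, 398, 277], 0.62), ([371, 244, 383, 263], 0.48)]
tub_grey [([351, 298, 404, 355], 0.89), ([347, 250, 396, 279], 0.21)]
tub_yellow [([261, 218, 308, 253], 0.59)]
cover [([346, 229, 398, 264], 0.88)]
tray [([226, 177, 299, 222], 0.9)]
tab_left_pad [([408, 237, 458, 295], 0.74), ([364, 233, 373, 240], 0.44), ([349, 299, 405, 351], 0.41)]
```

View pics/scene0.png

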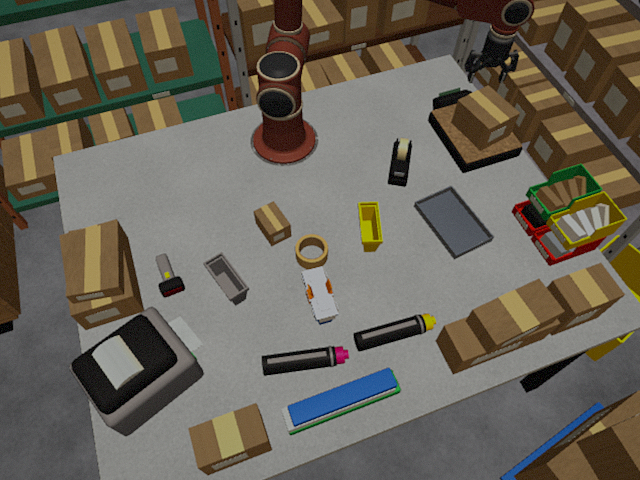

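View pics/side0.png

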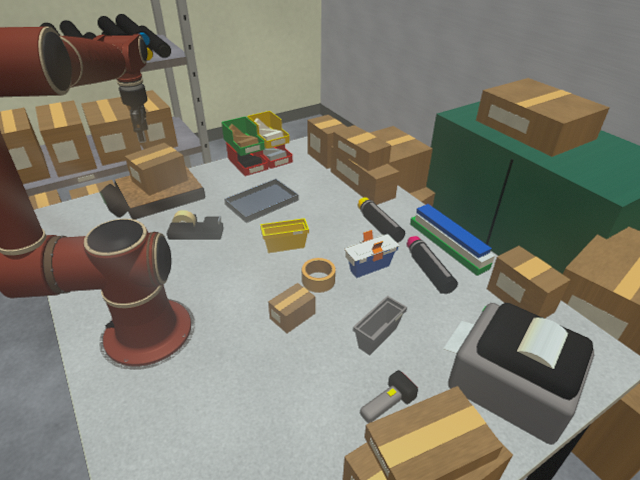

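The scene view shows the cover and blue tub at about (320,294), grey tub (226,277), yellow tub (370,226), tray (453,221) and tape roll (311,250). The cover sits next to the tape roll and the toners.

```bash
cat > h.py <<'E'
from station import ctrl,get_image,calibration,models
import cv2,numpy as np
from scipy.spatial.transform import Rotation as Rn
def ray(c,uv,k=None):
    k=k or calibration(c);M=k['mtx'];uv=np.array(uv,float)
    d=np.array([(uv[0]-M[0,2])/M[0,0],(uv[1]-M[1,2])/M[1,1],1])
    if c=="wrist":
        th=np.hypot(*d[:2]);d=np.r_[d[:2]/max(th,1e-9)*np.sin(th),np.cos(th)]
    return -k['R'].T@k['t'],k['R'].T@d
def onz(c,uv,z,k=None):
    o,d=ray(c,uv,k);return o+d*(z-o[2])/d[2]
def proj(c,X,k=None):
    k=k or calibration(c);M=k['mtx'];p=k['R']@np.array(X,float)+k['t']
    if c=="wrist":
        r=np.hypot(*p[:2]);th=np.arctan2(r,p[2]);p=np.r_[p[:2]/max(r,1e-9)*th,1]
    return M[:2,:2]@(p[:2]/p[2])+M[:2,2]
def st():
    o=ctrl.get_obs();R=Rn.from_rotvec(o['tool_rot']).as_matrix()
    print('t',round(o['t'],2),'pos',o['tool_pos'].round(4),'yaw_x',np.degrees(np.arctan2(R[1,0],R[0,0])).round(2),'zdir',R[:,2].round(4),'F',o['contact_force'].round(1),'op',round(o['opening'],4));return o,R
def snap(c,name):
    k=calibration(c);im=get_image(c);cv2.imwrite(f"pics/{name}.png",im[:,:,::-1]);return im,k
E
python3 - <<'E'
from h import *
st()
for n,z,P in [("cover",.084,[(315,268),(326,319)]),("grey",.08,[(215,255),(239,293)]),("yel",.08,[(370,203),(371,247)]),("tray",.026,[(414,206),(452,187),(491,238),(454,257)])]:
    W=np.array([onz("scene",p,z) for p in P]);d=W[1]-W[0]
    print(n,W.round(3).tolist(),'c',W.mean(0).round(3),'ang',np.degrees(np.arctan2(d[1],d[0])).round(1),'len',np.linalg.norm(d).round(3))
k=calibration("wrist");R=Rn.from_rotvec(ctrl.get_obs()['tool_rot']).as_matrix()
print(k['mtx'],(R.T@(-k['R'].T@k['t']-ctrl.get_obs()['tool_pos'])).round(3),(k['R']@R).round(3))
E
```

```text
t 0.7 pos [0.2083 0.5893 0.2314] yaw_x 160.53 zdir [-0.e+00  1.e-04 -1.e+00] F [ 0.6 -0.3 -0.9] op 0.0854
cover [[0.553, -0.092, 0.084], [0.705, -0.118, 0.084]] c [ 0.629 -0.105  0.084] ang -9.8 len 0.154
grey [[0.414, -0.338, 0.08], [0.551, -0.308, 0.08]] c [ 0.483 -0.323  0.08 ] ang 12.3 len 0.14
yel [[0.402, 0.14, 0.08], [0.543, 0.081, 0.08]] c [0.473 0.11  0.08 ] ang -22.6 len 0.153
tray [[0.426, 0.283, 0.026], [0.401, 0.43, 0.026], [0.613, 0.447, 0.026], [0.632, 0.312, 0.026]] c [0.518 0.368 0.026] ang 99.5 len 0.148
[[371.64829954   0.         317.93450833]
 [  0.         371.64829954 238.51809043]
 [  0.           0.           1.        ]] [ 0.074  0.001 -0.142] [[ 0.     1.    -0.001]
 [-0.957 -0.    -0.29 ]
 [-0.29   0.001  0.957]]
```

```bash
python3 -m creep '[[1,-0.0349,-0.0286,-0.001,0,0,0],[1,-0.0349,-0.0286,-0.001,0,0,0],[1,-0.0349,-0.0286,-0.001,0,0,0],[1,-0.0349,-0.0286,-0.001,0,0,0],[1,-0.0349,-0.0286,-0.001,0,0,0],[1,-0.0349,-0.0286,-0.001,0,0,0],[1,-0.0349,-0.0286,-0.001,0,0,0],[1,-0.0349,-0.0286,-0.001,0,0,0],[1,-0.0349,-0.0286,-0.001,0,0,0],[1,-0.0349,-0.0286,-0.001,0,0,0],[1,-0.0349,-0.0286,-0.001,0,0,0],[1,-0.0349,-0.0286,-0.001,0,0,0],[1,-0.0349,-0.0286,-0.001,0,0,0],[1,-0.0349,-0.0286,-0.001,0,0,0],[1,-0.0349,-0.0286,-0.001,0,0,0],[1,-0.0349,-0.0286,-0.001,0,0,0],[1,-0.0349,-0.0286,-0.001,0,0,-5],[1,-0.0349,-0.0286,-0.001,0,0,-4.7],[1,0,0,0,0,0,0],[1,0,0,0,0,0,0]]'
python3 - <<'E'
from h import *
st();im,k=snap("wrist","w1")
for n in ["tub_blue","cover","tab_left_pad"]:
        print(n,[(np.round(d['extent']).astype(int).tolist(),round(d['conf'],2)) for d in models.search_frame("wrist",n)[:3]])
E
```

```text
t: 2.7
tool_pos: [0.6323, -0.104, 0.2487]
tool_rot: [-0.271, -3.129, -0.001]
contact_force: [-0.4, 0.2, 0.9]
opening: 0.0854
t 2.7 pos [ 0.6323 -0.104   0.2487] yaw_x 170.11 zdir [-1.1e-03  7.0e-04 -1.0e+00] F [-0.4  0.2  0.9] op 0.0854
tub_blue []
cover [([265, 120, 358, 292], 0.71), ([0, 2, 640, 421], 0.69)]
tab_left_pad []
```

View pics/w1.png

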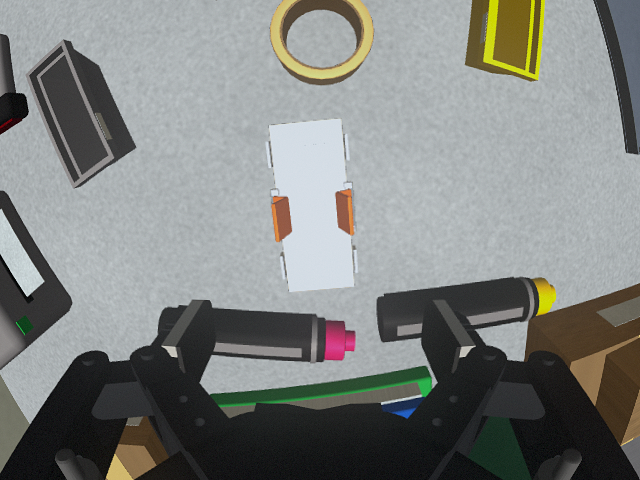

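```bash
python3 - <<'E'
from h import *
k=calibration("wrist")
W=np.array([onz("wrist",p,.084,k) for p in [(269,125),(341,119),(354,287),(290,291)]])
print(W.round(4).tolist(),W.mean(0).round(4))
for a,b in [(1,2),(0,3),(1,0),(2,3)]:
    d=W[b]-W[a];print(np.degrees(np.arctan2(d[1],d[0])).round(1),np.linalg.norm(d[:2]).round(4))
# tab pad tops z=.12
for p in [(273,197),(275,241),(350,183),(354,233)]: print(p,onz("wrist",p,.12,k).round(4))
for X in [(.629,-.105,.084)]: print(proj("wrist",X,k), proj("scene",X))
c=ctrl.get_obs()['tool_pos'];print(proj("wrist",c,k))
for n,P in [("grey",[(66,42),(27,76),(76,186),(134,146)])]:pass
for n,P in [("grey",[(67,41),(28,76),(76,186)]),("yel",[(470,66),(540,80)])]:
    print(n,np.array([onz("wrist",p,.08,k) for p in P]).round(3).tolist())
E
```

```text
[[0.5482, -0.1271, 0.084], [0.5536, -0.0683, 0.084], [0.7018, -0.0794, 0.084], [0.6959, -0.1375, 0.084]] [ 0.6249 -0.1031  0.084 ]
-4.3 0.1486
-4.0 0.1481
-95.3 0.0591
-95.8 0.0584
(273, 197) [ 0.6025 -0.1297  0.12  ]
(275, 241) [ 0.6365 -0.135   0.12  ]
(350, 183) [ 0.6019 -0.0716  0.12  ]
(354, 233) [ 0.6404 -0.0743  0.12  ]
[312.38620476 214.46957365] [320.27600969 292.80035399]
[315.14214848 307.97719576]
grey [[0.413, -0.311, 0.08], [0.429, -0.369, 0.08], [0.559, -0.33, 0.08]]
yel [[0.52, 0.052, 0.08], [0.535, 0.126, 0.08]]
```

```bash
python3 -m creep '[[1,0,0,0,0,0,-5.4],[1,0.0084,0.0005,0.03,0,0,0],[1,0,0,0.04,0,0,0],[1,0,0,0.04,0,0,0],[1,0,0,0.025,0,0,0],[1,0,0,0.019,0,0,0],[1,0,0,0,0,0,0],[0,0,0,0,0,0,0],[0,0,0,0,0,0,0],[0,0,0,0,0,0,0],[0,0,0,0,0,0,0],[0,0,0,0,0,0,0],[0,0,0,0,0,0,0]]' 20
python3 -c "
from h import *
st();snap('side','s1')
im=cv2.imread('pics/s1.png')[180:320,300:460];cv2.imwrite('pics/s1c.png',cv2.resize(im,None,fx=4,fy=4))"
```

```text
t: 4.2
tool_pos: [0.6252, -0.1034, 0.0977]
tool_rot: [0.12, 3.136, -0.004]
contact_force: [-1.1, -2.3, 6.6]
opening: 0.0401
t 4.2 pos [ 0.6252 -0.1034  0.0977] yaw_x 175.62 zdir [ 0.0032 -0.0025 -1.    ] F [-1.1 -2.3  6.6] op 0.0401
```

View pics/s1c.png

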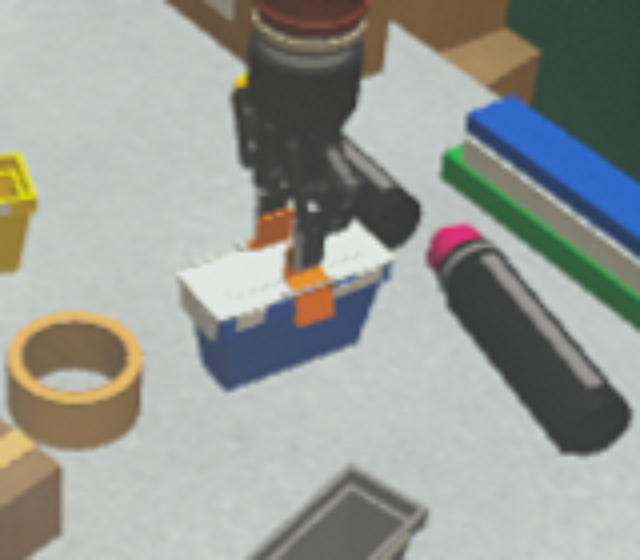

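The view shows the fingers on the orange tabs, and the opening of 40 mm means they are fully squeezed. Next I lift slowly, then more quickly.

```bash
python3 -m creep '[[0,0,0,-0.006,0,0,0],[0,0,0,-0.01,0,0,0],[0,0,0,-0.015,0,0,0],[0,0,0,-0.025,0,0,0],[0,0,0,-0.04,0,0,0],[0,0,0,-0.04,0,0,0],[0,0,0,-0.02,0,0,0],[0,0,0,0,0,0,0]]'
python3 -c "
from h import *
st();snap('side','s2')
im=cv2.imread('pics/s2.png')[120:320,220:460];cv2.imwrite('pics/s2c.png',cv2.resize(im,None,fx=3,fy=3))"
```

```text
t: 5.05
tool_pos: [0.6261, -0.1025, 0.2577]
tool_rot: [0.119, 3.13, -0.003]
contact_force: [0.3, -0.6, -0.5]
opening: 0.0398
t 5.05 pos [ 0.6261 -0.1025  0.2577] yaw_x 175.65 zdir [ 0.0092 -0.0023 -1.    ] F [ 0.3 -0.6 -0.5] op 0.0398
```

View pics/s2c.png

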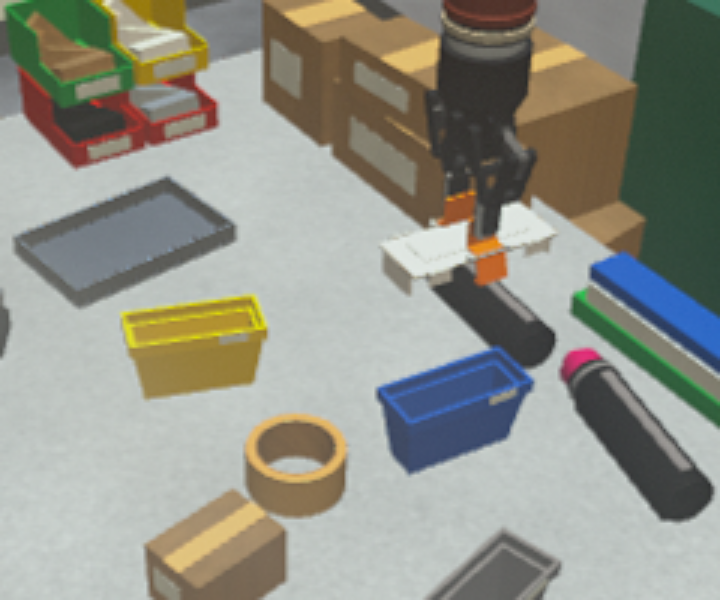

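The cover is free in the gripper and the blue tub stands open and unmoved. Next I go over the tray.

```bash
python3 -m creep '[[0,0.0072,0.021,0,0,0,0],[0,0.01305,0.0419,0,0,0,0],[0,0.01305,0.0419,0,0,0,0],[0,0.01305,0.0419,0,0,0,0],[0,0.01305,0.0419,0,0,0,0],[0,0.01305,0.0419,0,0,0,0],[0,0.01305,0.0419,0,0,0,0],[0,0.01305,0.0419,0,0,0,0],[0,0.01305,0.0419,0,0,0,0],[0,0.01305,0.0419,0,0,0,0],[0,0.01305,0.0419,0,0,0,0],[0,0.0065,0.021,0,0,0,0],[0,0,0,0.02,0,0,-5.2],[0,0,0,0.03,0,0,-5.2],[0,0,0,0.04,0,0,0],[0,0,0,0.03,0,0,0],[0,0,0,0,0,0,0]]'
python3 -c "
from h import *
st();snap('wrist','w2');snap('scene','sc2');k=calibration('wrist')
for n in ['tray']:print([(d['extent'],d['conf']) for d in models.search_frame('scene',n)[:2]],[(d['extent'],d['conf']) for d in models.search_frame('wrist',n)[:2]])
"
```

```text
t: 6.8
tool_pos: [0.5101, 0.3658, 0.1223]
tool_rot: [0.165, -3.123, 0.011]
contact_force: [-1.1, -1.2, -1.6]
opening: 0.0397
t 6.8 pos [0.5101 0.3658 0.1223] yaw_x -173.96 zdir [-0.0139 -0.0075 -0.9999] F [-1.1 -1.2 -1.6] op 0.0397
[([413.0, 196.2, 489.7, 259.2], 0.67), ([302.0, 266.8, 338.3, 322.3], 0.31)] [([225.7, 77.7, 440.2, 336.9], 0.71)]
```

View pics/w2.png

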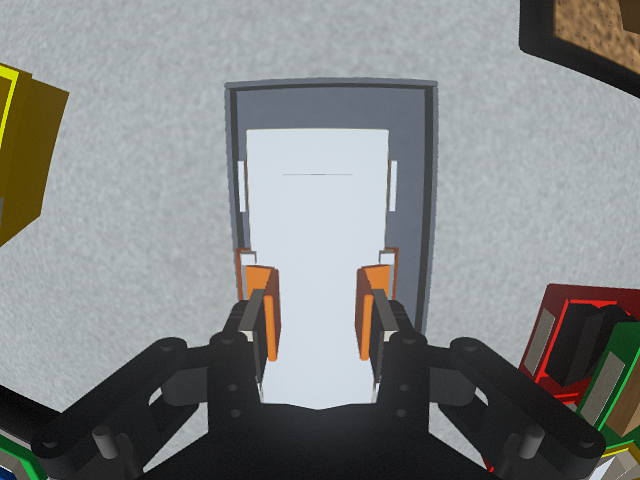

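```bash
python3 -c "
from h import *
st();k=calibration('wrist')
A,B=[onz('wrist',p,.026,k) for p in [(226,83),(437,82)]]
d=(B-A)[:2];L=np.linalg.norm(d);u=d/L;n=np.array([u[1],-u[0]]);
print(A,B,L,'x-axis ang',np.degrees(np.arctan2(n[1],n[0])),'centre',(A+B)[:2]/2+.11*n)
"
```

```text
t 7.0 pos [0.5162 0.369  0.1332] yaw_x -173.97 zdir [ 0.0024  0.0014 -1.    ] F [ 0.7  0.8 -0.8] op 0.0399
[0.41620494 0.29803483 0.026     ] [0.39898703 0.43938145 0.026     ] 0.14239144149156055 x-axis ang 6.945176055720367 centre [0.51678884 0.38200929]
```

```bash
python3 -m creep '[[0,-0.002,0.012,0.02,0,0,0],[0,0,0,0.025,0,0,0],[0,0,0,0.02,0,0,0],[0,0,0,0.012,0,0,0],[0,0,0,0,0,0,0],[0,0,0,0,0,0,0],[0,0,0,0.004,0,0,0],[0,0,0,0.004,0,0,0],[0,0,0,0,0,0,0],[0,0,0,0,0,0,0]]'
```

```text
t: 8.0
tool_pos: [0.516, 0.3806, 0.0463]
tool_rot: [0.165, -3.137, 0.0]
contact_force: [-0.0, 0.2, -1.1]
opening: 0.04
```

```bash
python3 -m creep '[[0,0,0,0.001,0,0,0],[0,0,0,0.001,0,0,0],[0,0,0,0,0,0,0],[0,0,0,0,0,0,0]]'; python3 -m creep '[[0,0,0,0.001,0,0,0],[0,0,0,0,0,0,0],[0,0,0,0,0,0,0]]'
```

```text
t: 8.4
tool_pos: [0.516, 0.3806, 0.0443]
tool_rot: [0.165, -3.137, 0.0]
contact_force: [0.3, 0.2, -0.9]
opening: 0.0396
t: 8.7
tool_pos: [0.5162, 0.3808, 0.0437]
tool_rot: [-0.165, 3.137, 0.0]
contact_force: [-0.3, -0.6, 1.8]
opening: 0.0397
```

```bash
python3 -m creep '[[1,0,0,0,0,0,0],[1,0,0,0,0,0,0],[1,0,0,0,0,0,0],[1,0,0,0,0,0,0],[1,0,0,0,0,0,0],[1,0,0,-0.02,0,0,0],[1,0,0,-0.04,0,0,0],[1,0,0,-0.05,0,0,0],[1,0,0,-0.05,0,0,0],[1,0,0,-0.04,0,0,0],[1,0.0119,-0.044,0,0,0,0],[1,0.0119,-0.044,0,0,0,0],[1,0.0119,-0.044,0,0,0,0],[1,0.0119,-0.044,0,0,0,0],[1,0.0119,-0.044,0,0,0,6.5],[1,0.0119,-0.044,0,0,0,6.5],[1,0,0,0,0,0,6.5],[1,0,0,0,0,0,6.5],[1,0,0,0,0,0,0],[1,0,0,0,0,0,0]]'
python3 -c "
from h import *
st();snap('wrist','w3')
print([(d['extent'],d['conf']) for d in models.search_frame('wrist','tub_yellow')[:2]])
"
```

```text
t: 10.7
tool_pos: [0.4677, 0.1117, 0.2434]
tool_rot: [0.541, 3.095, 0.0]
contact_force: [0.0, -0.3, 0.2]
opening: 0.0852
t 10.7 pos [0.4677 0.1117 0.2434] yaw_x 160.17 zdir [ 2.e-04  0.e+00 -1.e+00] F [ 0.  -0.3  0.2] op 0.0852
[([278.5, 122.8, 352.3, 283.9], 0.88)]
```

View pics/w3.png

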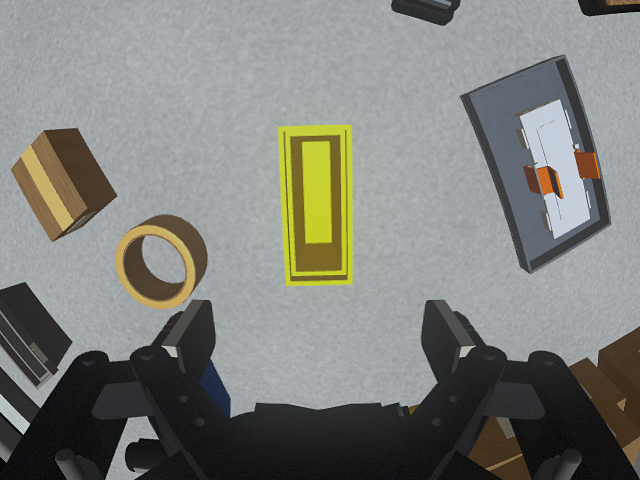

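The yellow rim corners are at about (278,125), (352,124), (352,284) and (287,286). The cover lies upright in the tray.

```bash
cat >> h.py <<'E'
def rect(P,z,k,c="wrist"):
    W=np.array([onz(c,p,z,k)[:2] for p in P],np.float32)*1000
    (cx,cy),(w,h),a=cv2.minAreaRect(W.astype(np.float32))
    if w<h: a+=90;w,h=h,w
    a=(a+90)%180-90
    print('centre mm',round(cx,1),round(cy,1),'size',round(w,1),round(h,1),'yaw',round(a,1));return cx,cy,a
def tub(im,lo,hi,box,z,k):
    l,t,r,b=box;m=cv2.inRange(cv2.cvtColor(im,cv2.COLOR_RGB2HSV),lo,hi)
    q=np.zeros_like(m);q[t:b,l:r]=m[t:b,l:r]
    n,lab,s,_=cv2.connectedComponentsWithStats(q);i=1+s[1:,4].argmax()
    cs,_=cv2.findContours((lab==i).astype(np.uint8),0,2)
    return rect(cv2.convexHull(np.vstack(cs))[:,0],z,k)
E
python3 - <<'E'
from h import *
k=calibration("wrist");im=cv2.imread("pics/w3.png")[:,:,::-1].copy()
rect([(278,125),(352,124),(352,284),(287,286)],.08,k)
tub(im,(22,120,60),(38,255,255),(260,100,380,300),.08,k)
E
```

```text
centre mm 459.8 116.0 size 141.1 60.1 yaw -18.0
centre mm 460.0 114.9 size 139.7 59.9 yaw -18.4
```

```bash
python3 -m creep '[[1,-0.0376,-0.0247,0,0,0,0],[1,-0.0376,-0.0247,0,0,0,0],[1,-0.0376,-0.0247,0,0,0,0],[1,-0.0376,-0.0247,0,0,0,0],[1,-0.0376,-0.0247,0,0,0,0],[1,-0.0376,-0.0247,0,0,0,-7.6],[1,0,0,0,0,0,-7.7],[1,0,0,0,0,0,0],[1,0,0,0,0,0,0],[1,0,0,0,0,0,0]]'
python3 - <<'E'
from h import *
st();im,k=snap("wrist","w4")
b=[int(v) for v in models.search_frame("wrist","tub_blue")[0]['extent']];print(b)
tub(im,(105,90,30),(130,255,255),(b[0]-20,b[1]-20,b[2]+20,b[3]+20),.08,k)
E
```

```text
t: 11.8
tool_pos: [0.6289, -0.1037, 0.2435]
tool_rot: [0.128, 3.139, 0.0]
contact_force: [0.1, 0.4, 0.1]
opening: 0.0854
t 11.8 pos [ 0.6289 -0.1037  0.2435] yaw_x 175.32 zdir [ 1.e-04  0.e+00 -1.e+00] F [0.1 0.4 0.1] op 0.0854
[276, 128, 349, 289]
centre mm 624.0 -105.2 size 140.0 60.4 yaw -4.5
```

View pics/w4.png

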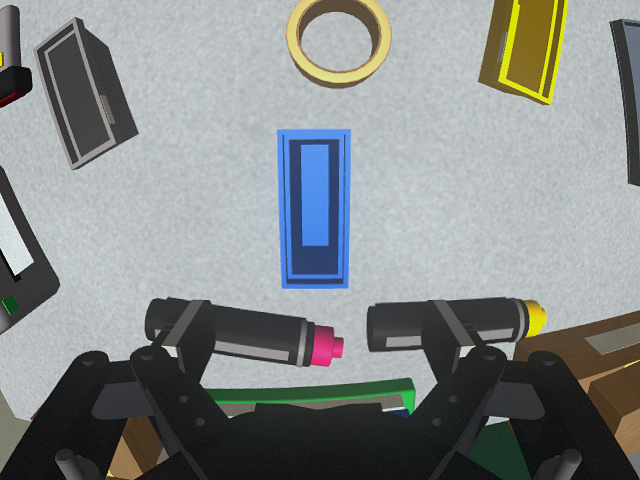

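Blue tub at (0.624, -0.105) with yaw -4.5°, undisturbed. Next I look at grey from above.

```bash
python3 -m creep '[[1,0.0205,-0.0395,0,0,0,0],[1,0.0205,-0.0395,0,0,0,0],[1,0.0205,-0.0395,0,0,0,0],[1,0.0205,-0.0395,0,0,0,0],[1,0.0205,-0.0395,0,0,0,0],[1,0.0205,-0.0395,0,0,0,-6.6],[1,0,0,0,0,0,-6.6],[1,0,0,0,0,0,-6.5],[1,0,0,0,0,0,0],[1,0,0,0,0,0,0],[1,0,0,0,0,0,0]]'
python3 - <<'E'
from h import *
st();im,k=snap("wrist","w5")
r=models.search_frame("wrist","tub_grey");print([(d['extent'],d['conf']) for d in r[:3]])
E
```

```text
t: 13.0
tool_pos: [0.4875, -0.3303, 0.2435]
tool_rot: [-0.41, 3.115, -0.0]
contact_force: [0.9, 0.1, -0.2]
opening: 0.0851
t 13.0 pos [ 0.4875 -0.3303  0.2435] yaw_x -165.02 zdir [ 2.e-04 -2.e-04 -1.e+00] F [ 0.9  0.1 -0.2] op 0.0851
[([280.6, 132.1, 358.6, 293.5], 0.81)]
```

View pics/w5.png

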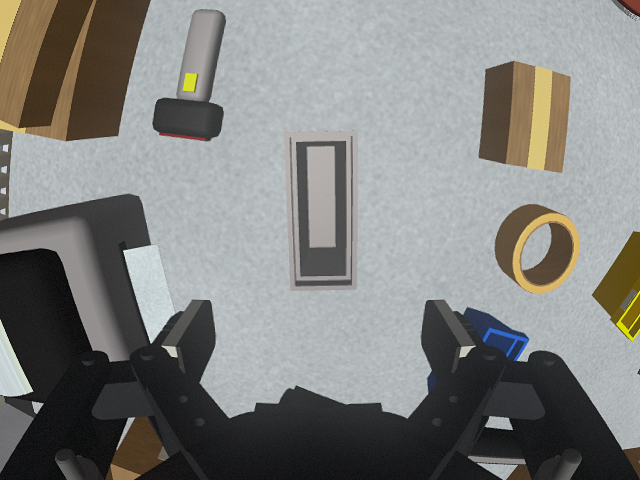

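Grey rim corners are at about (285,132), (358,132), (356,290) and (290,290).

```bash
python3 - <<'E'
from h import *
k=calibration("wrist");o,R=st()
x,y,a=rect([(285.5,132),(357.5,132),(356,290),(290.5,290)],.08,k)
turn=-(((a+180)-np.degrees(np.arctan2(R[1,0],R[0,0]))+180)%360-180)
R2=R@Rn.from_rotvec([0,0,np.radians(turn)]).as_matrix()
print('turn',turn,'shift',R2.T@(np.array([x/1000,y/1000,.060])-o['tool_pos']))
E
```

```text
t 13.1 pos [ 0.4875 -0.3304  0.2434] yaw_x -164.98 zdir [ 0.e+00 -1.e-04 -1.e+00] F [-0.2 -0.3  0.1] op 0.0857
centre mm 484.2 -325.7 size 140.0 59.3 yaw 15.7
turn -0.6492002836577058 shift [0.00188694 0.00543421 0.18335377]
```

```bash
python3 -m creep '[[1,0.002,0.0055,0.02,0,0,-0.7],[1,0,0,0.04,0,0,0],[1,0,0,0.05,0,0,0],[1,0,0,0.04,0,0,0],[1,0,0,0.02,0,0,0],[1,0,0,0.013,0,0,0],[1,0,0,0,0,0,0],[1,0,0,0,0,0,0],[0.5,0,0,0,0,0,0],[0.5,0,0,0,0,0,0],[0.5,0,0,0,0,0,0],[0.5,0,0,0,0,0,0]]' 25; python3 -m creep '[[0.5,0,0,-0.005,0,0,0],[0.5,0,0,-0.015,0,0,0],[0.5,0,0,-0.03,0,0,0],[0.5,0,0,-0.05,0,0,0],[0.5,0,0,-0.05,0,0,0],[0.5,0,0,-0.03,0,0,0],[0.5,0,0,0,0,0,0],[0.5,0,0,0,0,0,0]]'
```

```text
t: 14.3
tool_pos: [0.485, -0.3271, 0.0624]
tool_rot: [-0.43, 3.11, -0.004]
contact_force: [-1.0, 0.6, 6.7]
opening: 0.0593
t: 15.1
tool_pos: [0.4839, -0.326, 0.241]
tool_rot: [-0.43, 3.111, -0.001]
contact_force: [-1.1, -0.2, -2.0]
opening: 0.0595
```

```bash
python3 -m creep '[[0.5,-0.0162,0.0146,0,0,0,0],[0.5,-0.0324,0.0292,0,0,0,0],[0.5,-0.0324,0.0292,0,0,0,0],[0.5,-0.0324,0.0292,0,0,0,0],[0.5,-0.0324,0.0292,0,0,0,0],[0.5,-0.0324,0.0292,0,0,0,0],[0.5,-0.0162,0.0146,0,0,0,0],[0.5,0,0,0,0,0,6.7],[0.5,0,0,0,0,0,6.7],[0.5,0,0,0.02,0,0,6.8],[0.5,0,0,0.03,0,0,0],[0.5,0,0,0.01,0,0,0],[0.5,0,0,0,0,0,0],[0.5,0,0,0,0,0,0],[0.5,0,0,0,0,0,0]]'
python3 - <<'E'
from h import *
o,R=st()
print(R.T@(np.array([.624,-.105,.0915])-o['tool_pos']))
im,k=snap("wrist","w6")
ex=lambda c,n:[(np.round(d['extent']).tolist(),round(d['conf'],2)) for d in models.search_frame(c,n)[:1]]
print(ex("wrist","tub_grey"))
E
```

```text
t: 16.6
tool_pos: [0.6243, -0.105, 0.1819]
tool_rot: [0.122, 3.137, -0.001]
contact_force: [1.1, -0.3, -1.2]
opening: 0.0593
t 16.6 pos [ 0.6243 -0.105   0.1819] yaw_x 175.53 zdir [ 2.1e-03 -6.0e-04 -1.0e+00] F [ 1.1 -0.3 -1.2] op 0.0593
[4.51259008e-04 2.99705260e-06 9.03580861e-02]
[([230.0, 135.0, 409.0, 410.0], 0.97)]
```

View pics/w6.png

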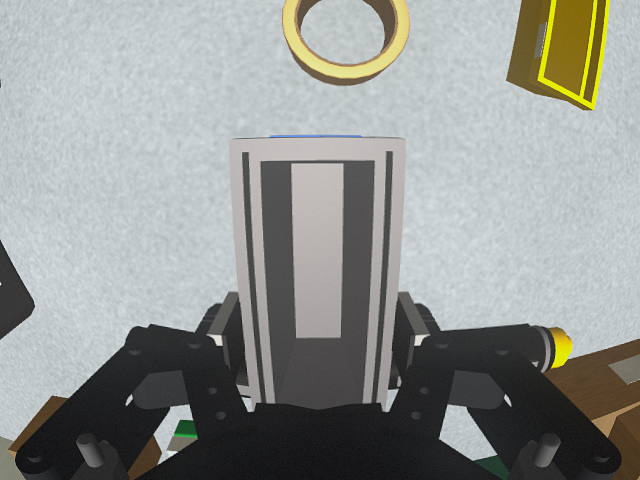

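The grey tub is centred over blue, with only a sliver of the blue end showing at (315,136). Lowering.

```bash
python3 -m creep '[[0.5,0.0005,0,0.015,0,0,0],[0.5,0,0,0.025,0,0,0],[0.5,0,0,0.02,0,0,0],[0.5,0,0,0.012,0,0,0],[0.5,0,0,0.008,0,0,0],[0.5,0,0,0.004,0,0,0],[0.5,0,0,0,0,0,0],[0.5,0,0,0,0,0,0],[0.5,0,0,0,0,0,0]]'; python3 -m creep '[[0.5,0,0,0.003,0,0,0],[0.5,0,0,0,0,0,0],[0.5,0,0,0,0,0,0]]'
```

```text
t: 17.6
tool_pos: [0.6235, -0.1048, 0.0973]
tool_rot: [0.122, 3.138, -0.0]
contact_force: [-0.2, 0.5, -1.7]
opening: 0.0593
t: 17.9
tool_pos: [0.6231, -0.1048, 0.0934]
tool_rot: [0.122, 3.139, -0.0]
contact_force: [-0.4, -0.8, -0.8]
opening: 0.0593
```

```bash
python3 -m creep '[[0.5,0,0,0.002,0,0,0],[0.5,0,0,0,0,0,0],[0.5,0,0,0,0,0,0]]'; python3 -m creep '[[0.5,0,0,0.0015,0,0,0],[0.5,0,0,0,0,0,0],[0.5,0,0,0,0,0,0]]'
```

```text
t: 18.2
tool_pos: [0.623, -0.1047, 0.0912]
tool_rot: [-0.123, -3.139, -0.0]
contact_force: [1.3, 0.4, -1.2]
opening: 0.0593
t: 18.5
tool_pos: [0.623, -0.1047, 0.0897]
tool_rot: [-0.123, -3.139, -0.0]
contact_force: [0.4, -0.5, -1.1]
opening: 0.0593
```

```bash
python3 -m creep '[[0.5,0,0,0.001,0,0,0],[0.5,0,0,0,0,0,0],[0.76,0,0,0,0,0,0],[0.85,0,0,0,0,0,0],[1,0,0,0,0,0,0],[1,0,0,0,0,0,0],[1,0,0,0,0,0,0],[1,0,0,-0.01,0,0,0],[1,0,0,-0.03,0,0,0],[1,0,0,-0.05,0,0,0],[1,0,0,-0.05,0,0,0],[1,0,0,-0.015,0,0,0],[1,0,0,0,0,0,0],[1,0,0,0,0,0,0],[1,0,0,0,0,0,0]]'
python3 - <<'E'
from h import *
o,R=st();im,k=snap("wrist","w7")
snap("side","s7")
a=cv2.imread("pics/s7.png")[200:300,310:430];w=cv2.imread("pics/w7.png")
cv2.imwrite("pics/m7.png",np.hstack([cv2.resize(a,(480,400)),cv2.resize(w[100:310,240:400],(305,400))]))
E
```

```text
t: 20.0
tool_pos: [0.6217, -0.1043, 0.2406]
tool_rot: [-0.122, -3.134, -0.002]
contact_force: [0.4, -0.5, -0.6]
opening: 0.085
t 20.0 pos [ 0.6217 -0.1043  0.2406] yaw_x 175.53 zdir [-0.0048  0.0014 -1.    ] F [ 0.4 -0.5 -0.6] op 0.085
```

View pics/m7.png

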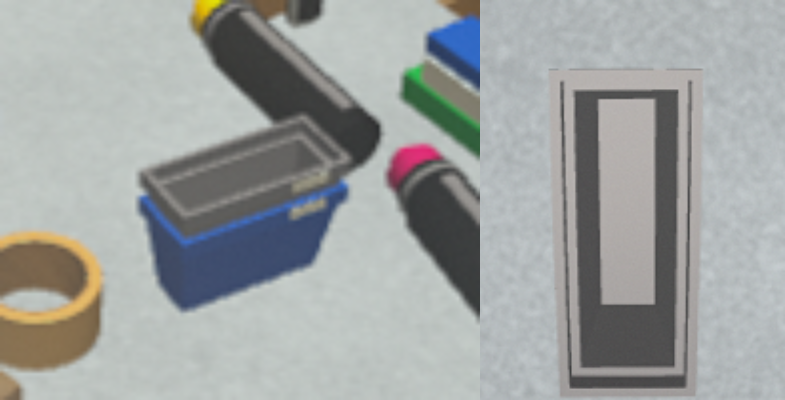

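The grey tub sits straight in blue with an even gap. Now I measure its rim for the next fit and work out the move to yellow.

```bash
python3 - <<'E'
from h import *
im,k=snap("wrist","w8");o,R=st()
rect([(276.7,136.7),(356.5,136.2),(352.8,308),(283,307.5)],.105,k)
rect([(276.7,136.7),(356.5,136.2),(352.8,308),(283,307.5)],.110,k)
print('shift',R.T@(np.array([.460,.1155,o['tool_pos'][2]])-o['tool_pos']))
E
```

```text
t 20.15 pos [ 0.622  -0.1044  0.2412] yaw_x 175.53 zdir [-0.0039  0.0011 -1.    ] F [ 0.1 -0.1  0.4] op 0.0851
centre mm 622.4 -103.5 size 140.2 59.3 yaw -4.1
centre mm 621.0 -103.4 size 137.7 58.2 yaw -4.1
shift [0.17866004 0.20659998 0.00088655]
```

```bash
python3 -m creep '[[1,0.0128,0.0148,0,0,0,0],[1,0.0255,0.0295,0,0,0,0],[1,0.0255,0.0295,0,0,0,0],[1,0.0255,0.0295,0,0,0,0],[1,0.0255,0.0295,0,0,0,0],[1,0.0255,0.0295,0,0,0,0],[1,0.0255,0.0295,0,0,0,0],[1,0.0128,0.0148,0,0,0,0],[1,0,0,0.02,0,0,6.8],[1,0,0,0.03,0,0,6.9],[1,0,0,0.02,0,0,0],[1,0,0,0,0,0,0],[1,0,0,0,0,0,0]]'
python3 - <<'E'
from h import *
im,k=snap("wrist","w9");o,R=st()
tub(im,(22,120,60),(38,255,255),(200,60,440,380),.08,k)
print('shift',R.T@(np.array([.460,.1155,.060])-o['tool_pos']))
E
```

```text
t: 21.45
tool_pos: [0.4607, 0.1152, 0.1734]
tool_rot: [-0.496, -3.101, 0.001]
contact_force: [1.0, -0.4, -0.0]
opening: 0.0855
t 21.5 pos [0.4615 0.1152 0.1746] yaw_x 161.83 zdir [ 8.e-04  1.e-04 -1.e+00] F [-0.1  0.2  0.5] op 0.0855
centre mm 459.7 114.7 size 139.5 59.8 yaw -18.3
shift [ 0.00158109 -0.00022227  0.11458392]
```

```bash
python3 -m creep '[[1,0.0015,-0.0005,0.025,0,0,0],[1,0,0,0.04,0,0,0],[1,0,0,0.025,0,0,0],[1,0,0,0.015,0,0,0],[1,0,0,0.009,0,0,0],[1,0,0,0,0,0,0],[1,0,0,0,0,0,0],[0.5,0,0,0,0,0,0],[0.5,0,0,0,0,0,0],[0.5,0,0,0,0,0,0],[0.5,0,0,0,0,0,0]]' 25; python3 -m creep '[[0.5,0,0,-0.005,0,0,0],[0.5,0,0,-0.015,0,0,0],[0.5,0,0,-0.03,0,0,0],[0.5,0,0,-0.05,0,0,0],[0.5,0,0,-0.05,0,0,0],[0.5,0,0,-0.03,0,0,0],[0.5,0,0,0,0,0,0],[0.5,0,0,0,0,0,0],[0.5,0,0,0,0,0,0]]'
python3 - <<'E'
from h import *
o,R=st()
print('shift',R.T@(np.array([.623,-.1045,o['tool_pos'][2]])-o['tool_pos']))
E
```

```text
t: 22.6
tool_pos: [0.4605, 0.1152, 0.0613]
tool_rot: [0.496, 3.1, 0.0]
contact_force: [-1.6, -0.3, 5.4]
opening: 0.0595
t: 23.5
tool_pos: [0.4583, 0.1151, 0.2374]
tool_rot: [-0.495, -3.098, 0.001]
contact_force: [0.4, -0.2, -1.2]
opening: 0.0594
t 23.5 pos [0.4583 0.1151 0.2374] yaw_x 161.83 zdir [-3.9e-03 -3.0e-04 -1.0e+00] F [ 0.4 -0.2 -1.2] op 0.0594
shift [-0.22499957 -0.15733398 -0.00057422]
```

```bash
python3 -m creep '[[0.5,-0.016,-0.0112,0,0,0,0],[0.5,-0.0321,-0.0225,0,0,0,0],[0.5,-0.0321,-0.0225,0,0,0,0],[0.5,-0.0321,-0.0225,0,0,0,0],[0.5,-0.0321,-0.0225,0,0,0,0],[0.5,-0.0321,-0.0225,0,0,0,0],[0.5,-0.0321,-0.0225,0,0,0,0],[0.5,-0.0161,-0.0113,0,0,0,0],[0.5,0,0,0,0,0,-6.9],[0.5,0,0,0.015,0,0,-6.8],[0.5,0,0,0.01,0,0,0],[0.5,0,0,0,0,0,0],[0.5,0,0,0,0,0,0],[0.5,0,0,0,0,0,0]]'
python3 - <<'E'
from h import *
o,R=st()
print('shift',R.T@(np.array([.623,-.1045,.1145])-o['tool_pos']))
E
```

```text
t: 24.9
tool_pos: [0.6239, -0.1044, 0.2151]
tool_rot: [0.124, 3.139, -0.0]
contact_force: [-0.0, -0.2, -0.9]
opening: 0.0595
t 24.9 pos [ 0.6239 -0.1044  0.2151] yaw_x 175.49 zdir [ 4.e-04 -1.e-04 -1.e+00] F [-0.  -0.2 -0.9] op 0.0595
shift [ 0.00095099 -0.00021398  0.10061272]
```

```bash
python3 -m creep '[[0.5,0.0005,0,0.015,0,0,0],[0.5,0,0,0.03,0,0,0],[0.5,0,0,0.025,0,0,0],[0.5,0,0,0.013,0,0,0],[0.5,0,0,0.008,0,0,0],[0.5,0,0,0.004,0,0,0],[0.5,0,0,0,0,0,0],[0.5,0,0,0,0,0,0],[0.5,0,0,0,0,0,0]]'; python3 -m creep '[[0.5,0,0,0.002,0,0,0],[0.5,0,0,0,0,0,0],[0.5,0,0,0,0,0,0]]';python3 -m creep '[[0.5,0,0,0.002,0,0,0],[0.5,0,0,0,0,0,0],[0.5,0,0,0,0,0,0]]'
```

```text
t: 25.8
tool_pos: [0.6238, -0.1046, 0.1209]
tool_rot: [0.122, 3.138, -0.001]
contact_force: [-1.6, 0.4, -1.6]
opening: 0.0591
t: 26.1
tool_pos: [0.6236, -0.1044, 0.1182]
tool_rot: [0.122, 3.138, 0.0]
contact_force: [-1.1, 1.8, 0.6]
opening: 0.0595
t: 26.4
tool_pos: [0.6233, -0.1044, 0.1157]
tool_rot: [-0.123, -3.139, -0.0]
contact_force: [-1.8, 1.2, 0.3]
opening: 0.0595
```

```bash
python3 -m creep '[[0.5,0,0,0.0015,0,0,0],[0.5,0,0,0,0,0,0],[0.5,0,0,0,0,0,0]]'
```

```text
t: 26.7
tool_pos: [0.6234, -0.1041, 0.1148]
tool_rot: [0.122, 3.139, 0.001]
contact_force: [-3.3, 3.8, 5.1]
opening: 0.0588
```

```bash
python3 -m creep '[[0.5,0.0005,0.0007,0,0,0,0],[0.5,0,0,0,0,0,0],[0.5,0,0,0,0,0,0]]'
```

```text
t: 27.0
tool_pos: [0.6232, -0.1039, 0.1146]
tool_rot: [0.122, 3.138, -0.001]
contact_force: [-1.2, 2.5, 4.7]
opening: 0.0594
```

```bash
python3 -m creep '[[0.76,0,0,0,0,0,0],[0.85,0,0,0,0,0,0],[1,0,0,0,0,0,0],[1,0,0,0,0,0,0],[1,0,0,0,0,0,0],[1,0,0,-0.01,0,0,0],[1,0,0,-0.03,0,0,0],[1,0,0,-0.05,0,0,0],[1,0,0,-0.05,0,0,0],[1,0,0,-0.015,0,0,0],[1,0,0,0,0,0,0],[1,0,0,0,0,0,0],[1,0,0,0,0,0,0]]'
python3 - <<'E'
from h import *
o,R=st();im,k=snap("wrist","w10")
tub(im,(22,120,60),(38,255,255),(200,60,440,400),.130,k)
snap("side","s10");snap("scene","c10")
a=cv2.imread("pics/s10.png")[180:290,310:430];w=cv2.imread("pics/w10.png");s=cv2.imread("pics/c10.png")[170:340,290:510]
cv2.imwrite("pics/m10.png",np.vstack([np.hstack([cv2.resize(a,(436,400)),cv2.resize(w[80:320,220:420],(333,400))])[:300],np.zeros((1,769,3),np.uint8),cv2.resize(s,(769,297))]))
E
```

```text
t: 28.3
tool_pos: [0.6217, -0.1034, 0.2661]
tool_rot: [-0.122, -3.134, -0.002]
contact_force: [0.3, 0.9, -1.1]
opening: 0.0854
t 28.3 pos [ 0.6217 -0.1034  0.2661] yaw_x 175.53 zdir [-0.0047  0.0013 -1.    ] F [ 0.3  0.9 -1.1] op 0.0854
centre mm 622.4 -103.9 size 139.7 59.9 yaw -4.6
```

View pics/m10.png

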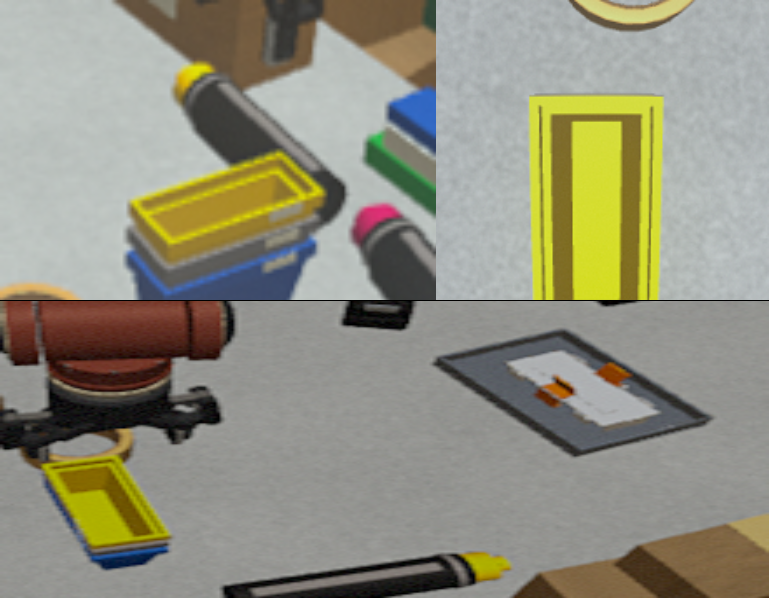

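```bash
python3 - <<'E'
from h import *
im=cv2.imread("pics/s10.png");h=cv2.cvtColor(im,cv2.COLOR_BGR2HSV)
def lines(im):
    h=cv2.cvtColor(im,cv2.COLOR_BGR2HSV).astype(int)
    for c in range(354,392,5):
        col=h[:,c];ye=[r for r in range(205,262) if 20<col[r,0]<40 and col[r,1]>120]
        bl=[r for r in range(235,290) if 100<col[r,0]<135 and col[r,1]>90]
        print(c,'yellow bottom',max(ye,default=None),'blue top',min(bl,default=None))
lines(im)
# predicted: near long edge at various z for same columns
a=np.radians(-4.5);c=np.array([.623,-.1045]);u=np.array([np.cos(a),np.sin(a)]);v=np.array([-u[1],u[0]])
for s in (-.06,0,.06):
    for z in (.116,.105,.091,.080):
        print(s,z,proj("side",np.r_[c+s*u-.03*v,z]).round(1))
R=lambda n:[(np.round(d['extent']).tolist(),round(d['conf'],2)) for d in models.search_frame("scene",n)[:2]]
for n in ["toner_magenta","toner_yellow","small_carton","tape_roll"]: print(n,R(n))
E
```

```text
354 yellow bottom 249 blue top 258
359 yellow bottom 250 blue top 258
364 yellow bottom 249 blue top 257
369 yellow bottom 247 blue top 255
374 yellow bottom 245 blue top 253
379 yellow bottom 244 blue top 252
384 yellow bottom 242 blue top 250
389 yellow bottom 240 blue top 248
-0.06 0.116 [359.1 250.1]
-0.06 0.105 [358.9 253.1]
-0.06 0.091 [358.6 257. ]
-0.06 0.08 [358.4 260. ]
0 0.116 [377.6 243.8]
0 0.105 [377.3 246.8]
0 0.091 [376.8 250.7]
0 0.08 [376.5 253.7]
0.06 0.116 [395.4 237.7]
0.06 0.105 [395.  240.7]
0.06 0.091 [394.5 244.5]
0.06 0.08 [394.1 247.5]
toner_magenta [([262.0, 342.0, 349.0, 376.0], 0.62)]
toner_yellow [([353.0, 311.0, 441.0, 350.0], 0.57), ([315.0, 314.0, 337.0, 321.0], 0.29)]
small_carton [([254.0, 198.0, 290.0, 247.0], 0.74), ([387.0, 138.0, 412.0, 184.0], 0.51)]
tape_roll [([299.0, 244.0, 328.0, 265.0], 0.75)]
```

```bash
python3 -c "
from station import finish_job
print(finish_job())"
```

```text
the job is handed in; nothing more can be done
None
```

The job is done and handed in at about 28 s of robot time, against the 72 s limit. I squeezed the cover off and laid it right way up in the tray. Then I lowered grey, and after it yellow, into the blue tub and let each go about 2 to 3 mm above home.

**Stack position:** The last wrist view puts the yellow rim at (0.622, -0.104) with yaw -4.6°. The blue tub measured (0.624, -0.105) and -4.5° before stacking.

**Seating:** The yellow rim's apparent size matches the nested height of 130 mm to about 1 mm. In the side view the yellow and blue edges run evenly along the length, so I see no tilt.

**Forces:** The yellow tub met light side contact of about 5 N just before I let it go. The highest contact force I read was about 7 N, while gripping grey.

**Other items:** Both toners, the tape roll and the carton were detected on the table at the end, roughly where they stood. I did not re-check the scanner or tape stand, but the arm stayed clear of both. None of my checks failed.

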